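# Clamp the short caulk tube in the vise

## Task

Stand the short, stout caulk tube upright in the middle of the vise's open jaws and let go of it. Then crank the vise's handle clockwise, seen from above, until the moving jaw's springy pad is pressed onto the tube and holds it against the fixed jaw, snug by roughly another tenth of a turn, and let go.

Things in the scene. Friction and masses are not known exactly. Their poses are not given: they have to be found in the camera images.
- tube_center (a point): Centre of the short stout caulk tube: white cylinder, 50 mm diameter, 105 mm tall, with an 18 mm wide, 20 mm high spout on top; 0.25 kg, loose, upright. Point: on its axis, 52.5 mm above its foot; z up the tube. It stands in a row (along y, 130 mm apart, any order) with two white bystanders: a wider, lower jar (70 mm lid, 88 mm tall) and a slim tube (36 mm diameter, cone nozzle).
- vise: Small grey vise, fixed. Origin: on its underside, middle of the open jaw gap; z up, +y from fixed jaw to moving jaw and crank. Bed 100 mm wide (x), top at z = 15 mm, y = -80 to 220 mm. Fixed jaw's face at y = -44 mm, moving pad's face at +44 mm at crank 0. Jaws 80 mm wide (x), up to z = 54 mm. The crank turns about an upright axis at x = 0, y = 175 mm, over a gearbox up to z = 55 mm.
- knob (a point): Middle of the crank's upright black grip: a cylinder 22 mm in diameter and 46 mm tall (70 to 116 mm above the shelf, this point at 93 mm), which spins freely on the end of the flat crank arm (arm top 69 mm above the shelf). It travels in a level circle of 50 mm radius about the crank's axis.
- crank (a joint): Crank angle, rad: 0 = jaws open, arm along the vise's +y; grows clockwise from above; starts at 0 to 0.6, stop at 6.5. Jaw gap = 88 mm - 8 mm per rad, so the pad starts to press the tube onto the fixed jaw at 4.75; the sprung pad then gives 8 mm (1 rad) at 2.5 N/mm, then is solid. The grip takes about 4 N to move, up to 3.5 N more while the pad is pressed. It stays where left.
Things that resemble listed ones, but are neither listed nor needed, are in the scene too. Leave any green or purple look-alike of the part that bears tube_center alone.

How it is judged:
By the outcome, as a careful person would: the job done as asked, in the order asked, and still so for the second after the job is handed in, with the robot touching nothing.
It also fails if it takes over 59 s, if anything falls off the work surface, if the arm or the gripper's body presses on something with over 40 N, if the wrist force passes 120 N, or if a joint passes its speed limit or range.

## Robot

A 6-joint arm with a two-finger parallel gripper is mounted at the origin on the work surface. World frame = base frame: x ahead of the robot, y to its left, z up, the work surface at z = 0. Lengths are in mm, angles in rad, forces in N, time in s.
With the tool pointing down it reaches from about 350 to 875 mm from the base axis. Payload 4.2 kg.
Tool frame: the origin (TCP) lies at the very end of the fingers, on their centre line; the grasp point (between the pads) lies 19 mm behind it (pinch_z is the distance from the TCP to the grasp point, in mm); z points along the fingers, y is the line along which they close (so a half turn about z gives the same grasp; the last joint's range is limited). The gripper opens to 85 mm and grips with 20 to 120 N. Pads are 22 mm wide; open, the fingers measure 114 mm over their backs; the gripper's body (76 mm by 85 mm) begins 54 mm behind the grasp point. The pads swing forward as they close: fully open they stand 13 mm farther back than shut.
Start: joints at [1.543, 0.385, 0.008, 0, -1.194, -0.259], TCP at [176.771, 599.459, 231.312] pointing down, gripper open.
Joint ranges: [-3.14, 3.14], [-1.21, 2.06], [-1.07, 1.41], [-3.16, 2.05], [-2.99, -0.16], [-3.1, 3.1]. Speed limits (rad/s): [2.79, 2.79, 3.14, 3.14, 3.14, 3.14].

## Interface

Orientations are given as a unit quaternion [x, y, z, w].
In Python, from bench import * gives the robot as it stands.
- The arm moves only by the tool arm_command, never from a script. Its argument "steps" is one flat list of numbers, 4 for each row, row after row: the shift along the tool's x, y, z in m, then the turn about the tool's z in rad. In form: [tx, ty, tz, roll, tx, ty, tz, roll, ...]. A call has 1 to 20 rows; each row shifts and turns the commanded pose from where the row before left it, along the tool's axes as they then stand; what a row does not reach is not made up. A row lasts 1/8 s, in which the tool goes at most 62.5 mm and 10.7 degrees, less where a joint would pass 70% of its speed; a pose out of reach is approached as far as the arm can. A call with a gripper value outside its range is refused whole. "grip" is the finger opening in m, from 0 to 0.0854, set as the call begins (left out, the last holds). The fingers move at their own pace and stop on an object; the grip force is fixed at half the most. Time passes only in rows, so rows that do not move let the fingers close. It gives the time, the measured TCP pose, the force, the opening and the grip force at its end, in the units of the state.
- read_state(): the state, without advancing time (a new reading comes with each control period).
- get_image(name): name is "scene" or "top" or "wrist"; returns the picture (384x512x3 uint8, red, green, blue); there is no depth.
- get_calibration(name): a dict with "camera_matrix" (3x3 intrinsics, pixels), "cam_to_world" (4x4, takes a point from camera to world coordinates). Camera axes: x right, y down, z forward; pixel columns grow to the right and rows downward; lengths in mm; the calibration is good to about 2 mm. A picture is of the moment at which its call begins: read the wrist's pose just before it. get_calibration takes no time and is no camera call; for the wrist camera it gives the pose at the moment of the call.
- job_done(): hands the job in; it is judged then, once.
The state is a dict: "clock": time; "joints": joint angles; "joint_vel": joint speeds; "joint_efforts": joint torques, N m; "position": TCP position; "ee_rot": TCP orientation; "contact_force": force on the tool from outside, world axes, zero at the start; "wrist_torque": the same for the moment, N m; "gripper_width": finger opening in mm; "grasp_force": force on a finger pad.
Only numpy, scipy, OpenCV 4.12 (cv2) and the standard library are available. Lean on these libraries where they do the work, as an engineer would, in place of code of your own. Each camera call takes 0.05 s, during which the arm holds its last target. There are 200 camera calls.

## Working session

There is one attempt and no reset: what is moved stays moved. The work goes in short steps, Python scripts to look and compute and a tool call to move; the robot and the scene stay as the last step left them, time stands still between calls to the robot, and variables do not carry over. Pictures are saved under pics/ and viewed, at most 11 in all, crops included, and the job is handed in when it is done.

Besides the shell and the picture viewer there is one more tool, called as a command line: name --argument value ..., lists and objects as JSON in quotes. arm_command: Moves the arm, as the interface text tells. Its arguments: {"type":"object","properties":{"steps":{"type":"array","items":{"type":"number"}},"grip":{"type":"number"}},"required":["steps"]}

```bash
mkdir -p pics
cat > h.py <<'E'
from bench import *
import numpy as np, cv2
from scipy.spatial.transform import Rotation as R
def save(n,im,f): cv2.imwrite('pics/'+f,cv2.cvtColor(im,cv2.COLOR_RGB2BGR))
def ray(c,u,v):
    K=np.array(c['camera_matrix']);T=np.array(c['cam_to_world'])
    d=T[:3,:3]@np.linalg.inv(K)@[u,v,1.];return T[:3,3],d/np.linalg.norm(d)
def plane(c,u,v,z):
    o,d=ray(c,u,v);return o+d*(z-o[2])/d[2]
def tri(r1,r2):
    (a,d),(b,e)=r1,r2
    s=np.linalg.lstsq(np.c_[d,-e],b-a,rcond=None)[0]
    p,q=a+s[0]*d,b+s[1]*e;return (p+q)/2,np.linalg.norm(p-q)
def proj(c,P):
    T=np.linalg.inv(np.array(c['cam_to_world']));p=np.array(c['camera_matrix'])@(T[:3,:3]@P+T[:3,3]);return p[:2]/p[2]
E
python3 - <<'E'
from h import *
for n in ['scene','top']:
    im=get_image(n);save(n,im,n+'1.png');c=get_calibration(n);print(n,np.round(c['cam_to_world'],2).tolist(),np.array(c['camera_matrix']).tolist())
s=read_state();print(s['clock'],s['position'],R.from_quat(s['ee_rot']).as_matrix().round(3).tolist())
E
```

```text
scene [[-0.48, 0.6, -0.64, 1169.9], [0.87, 0.32, -0.36, 380.44], [-0.01, -0.73, -0.68, 806.29], [0.0, 0.0, 0.0, 1.0]] [[451.6196026955566, 0.0, 257.95679634477307], [0.0, 451.6196026955566, 189.04298152967297], [0.0, 0.0, 1.0]]
top [[0.03, -0.99, 0.1, 396.56], [-1.0, -0.03, -0.03, -6.44], [0.03, -0.1, -0.99, 998.93], [0.0, 0.0, 0.0, 1.0]] [[361.7713604386684, 0.0, 256.4372083860284], [0.0, 361.7713604386684, 191.12206465841106], [0.0, 0.0, 1.0]]
0.1 [176.642297   598.98509638 230.35252168] [[0.959, -0.283, -0.0], [-0.283, -0.959, -0.002], [0.0, 0.002, -1.0]]
```

View pics/scene1.png

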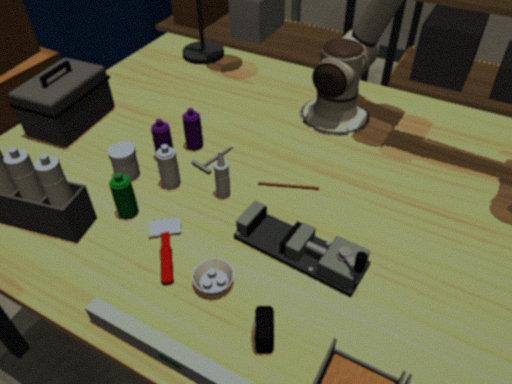

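View pics/top1.png

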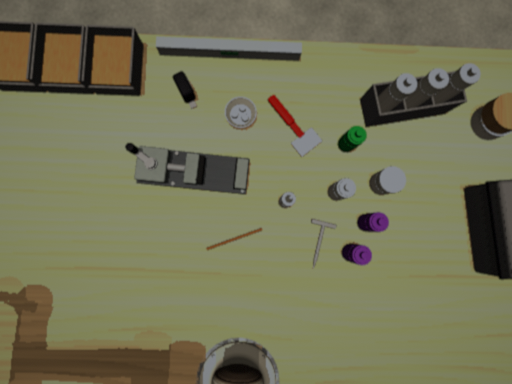

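Top view: the white candidates are the stout tube at (345,188), the jar at (390,180) and the slim tube at (288,199). Grey rack tubes are at (405,85), (438,80) and (468,77). The green look-alike is at (353,137), the purple ones at (375,222) and (360,255). I choose (345,188), seen in the scene view at (168,167). The vise is at (190,170), with its knob at (131,148). Next, one close crop.

Run:
```python
import cv2,numpy as np
t=cv2.imread('pics/top1.png');s=cv2.imread('pics/scene1.png')
f=lambda im,x,y,w,h,k:cv2.resize(im[y:y+h,x:x+w],None,fx=k,fy=k,interpolation=cv2.INTER_CUBIC)
a=f(t,120,130,133,66,3);b=f(t,270,160,133,66,3);c=f(s,230,195,145,100,2.75);d=f(s,100,130,145,100,2.75)
cv2.imwrite('pics/crop1.png',np.vstack([np.hstack([a,b])[:, :798],np.hstack([c,d])[:, :798]]))
```

```text
(no output)
```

View pics/crop1.png

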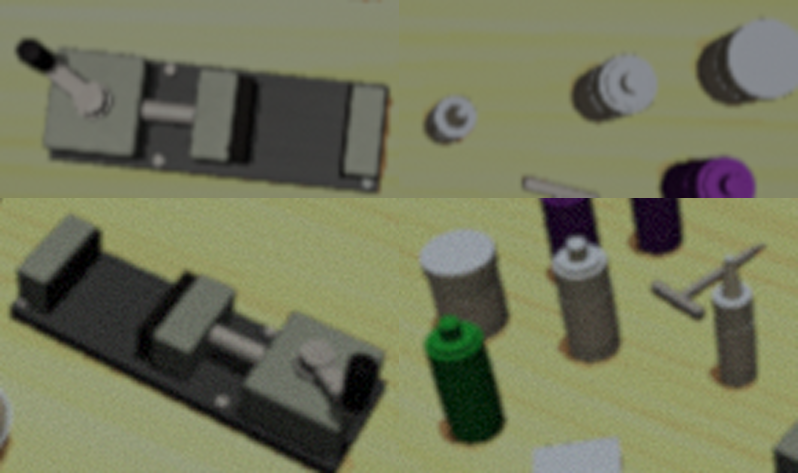

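Run:
```python
from h import *
T=get_calibration('top');S=get_calibration('scene')
A=lambda x,y:(120+x/3-.33,130+y/3-.33)
B=lambda x,y:(270+(x-399)/3-.33,160+y/3-.33)
C=lambda x,y:(230+x/2.75-.3,195+(y-198)/2.75-.3)
D=lambda x,y:(100+(x-399)/2.75-.3,130+(y-198)/2.75-.3)
for n,a,s in [('spout',B(629,81),D(576,242)),('knobtop',A(29,47),C(361,362)),('hub',A(92,98),C(320,355)),('fixjaw_outer+x',A(387,87),C(22,270)),('fixjaw_outer-x',A(378,178),C(70,217)),('fixjaw_in-x',A(344,174),C(100,229)),('movjaw-x far',A(196,158),C(233,288))]:
    p,e=tri(ray(T,*a),ray(S,*s));print(n,p.round(1),round(e,1))
print('tube z125',plane(T,*B(629,81),125),plane(S,*D(576,242),125))
print('shoulder z105',plane(T,*B(628,85),105),plane(S,*D(580,260),105))
for n,a in [('fi',(353,86)),('fo',(387,87)),('fo-',(378,178)),('fi-',(344,174)),('m',(199,70)),('m-',(196,158)),('hub',(92,98))]: print(n,plane(T,*A(*a),54 if n!='hub' else 75).round(1))
print('bed',[plane(T,*A(*a),15).round(1) for a in [(380,190),(50,155)]])
```

```text
spout [ 506.4 -256.4  126.5] 5.2
knobtop [592.7 280.8 116.7] 0.4
hub [560.1 242.4  66.7] 4.1
fixjaw_outer+x [580.2 -10.8  51.1] 6.3
fixjaw_outer-x [500.6  -7.2  45.3] 1.8
fixjaw_in-x [502.9  23.3  47. ] 2.7
movjaw-x far [513.2 152.7  49.5] 1.8
tube z125 [ 505.25688888 -254.53040634  125.        ] [ 505.49949961 -260.67344258  125.        ]
shoulder z105 [ 504.35013213 -259.362491    105.        ] [ 505.80369515 -259.66748955  105.        ]
fi [581.1  16.4  54. ]
fo [581.2 -13.6  54. ]
fo- [500.1  -8.   54. ]
fi- [502.7  21.9  54. ]
m [591.  152.1  54. ]
m- [513.  151.1  54. ]
hub [559.4 238.3  75. ]
bed [array([493.4, -10.2,  15. ]), array([516.7, 288.9,  15. ])]
```

arm_command --steps '[0.039,0.025,-0.003,0,0.039,0.025,-0.003,0,0.039,0.025,-0.003,0,0.039,0.025,-0.003,0,0.039,0.025,-0.003,0,0.039,0.025,-0.003,0,0.039,0.025,-0.003,0,0.039,0.025,-0.003,0,0.022,0.048,0,0,0.022,0.048,0,0,0.022,0.048,0,0,0.022,0.048,0,0,0.022,0.048,0,0,0.022,0.048,0,0,0.022,0.048,0,0,0.022,0.048,0,0,0.022,0.048,0,0,0.022,0.048,0,0,0.022,0.048,0,0,0,0,0,0]' --grip 0.0854

```text
clock: 2.6
position: [501.8, -258.4, 253.9]
ee_rot: [0.989, -0.145, -0.001, -0.0]
contact_force: [-0.2, 0.8, -0.9]
gripper_width: 85.5
grasp_force: 0.0
```

Run:
```python
from h import *
s=read_state();c=get_calibration('wrist');im=get_image('wrist');save(0,im,'w1.png');np.save('w1.npy',c['cam_to_world'])
print(s['clock'],s['position'],R.from_quat(s['ee_rot']).as_matrix().round(3).tolist(),s['joints'])
print(np.round(c['cam_to_world'],2).tolist(),c['camera_matrix'])
print('spout expected',proj(c,[505,-258,125]))
```

```text
2.6 [ 501.82303001 -258.37409858  253.93988347] [[0.958, -0.288, -0.002], [-0.288, -0.958, 0.0], [-0.002, 0.0, -1.0]] [-1.88403803e-01  2.67296695e-01 -1.05957581e-01  5.40508667e-05
 -1.19965981e+00  1.46743976e+00]
[[-0.29, -0.92, -0.27, 570.06], [-0.96, 0.28, 0.08, -278.23], [0.0, 0.28, -0.96, 396.22], [0.0, 0.0, 0.0, 1.0]] [[289.26362508   0.         251.17800251]
 [  0.         289.26362508 185.62707098]
 [  0.           0.           1.        ]]
spout expected [250.23770194 175.71670382]
```

View pics/w1.png

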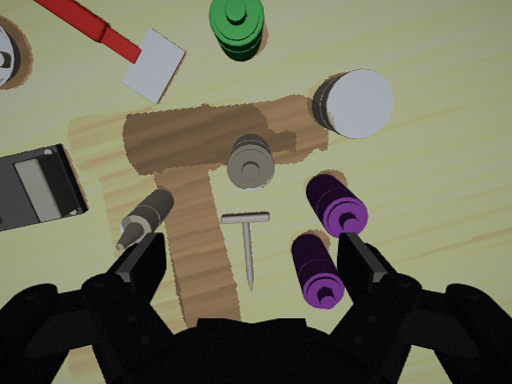

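Wrist view: the stout tube's lid is at (250,166), with its spout at about (250,170). The jar is at (358,103), the purple tubes are at (347,218) and (324,293), and the slim tube is at (145,220).

Run:
```python
from h import *
im=cv2.imread('pics/w1.png');
c=get_calibration('wrist');T=get_calibration('top')
g=cv2.cvtColor(im,cv2.COLOR_BGR2GRAY)
cr=cv2.resize(im[125:200,205:305],None,fx=6,fy=6,interpolation=cv2.INTER_CUBIC);cv2.imwrite('pics/w1c.png',cr)
hc=cv2.HoughCircles(cv2.resize(g[125:200,205:305],None,fx=4,fy=4),cv2.HOUGH_GRADIENT,1,40,param1=80,param2=25,minRadius=25,maxRadius=120)
print([(205+x/4,125+y/4,r/4) for x,y,r in hc[0]] if hc is not None else None)
print(tri(ray(c,250,170),ray(T,346.3,186.6)))
for u,v in [(250,168),(250,170)]: print(plane(c,u,v,125),plane(c,u,v,105))
for n,u,v in [('p1',347,218),('p2',324,293),('jar',358,103),('slimtip',120,243)]: print(n,plane(c,u,v,100 if n!='jar' else 88).round())
```

```text
[(np.float32(250.875), np.float32(167.875), np.float32(23.425))]
(array([ 507.28377863, -257.36449781,  113.25472452]), np.float64(1.126745378984229))
[ 512.16271561 -258.35766361  125.        ] [ 507.90708522 -257.01075316  105.        ]
[ 510.2789279  -257.79321707  125.        ] [ 505.88448047 -256.40471234  105.        ]
p1 [ 422. -343.  100.]
p2 [ 335. -298.  100.]
jar [ 538. -382.   88.]
slimtip [466. -91. 100.]
```

View pics/w1c.png

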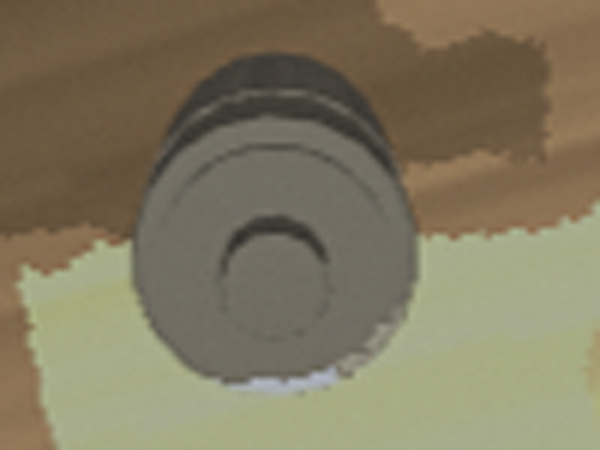

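The lid and spout centres agree at about (507.5, -257.5), with the top near 125 mm. I'll move down and grip.

arm_command --steps '[0.005,-0.0025,0.03,0,0,0,0.04,0,0,0,0.04,0,0,0,0.04,0,0,0,0.03,0,0,0,0.012,0,0,0,0,0]'

```text
clock: 3.52
position: [507.7, -253.9, 63.2]
ee_rot: [0.99, -0.142, -0.0, 0.0]
contact_force: [0.1, 0.5, -0.3]
gripper_width: 85.5
grasp_force: 0.0
```

arm_command --steps '[0,0,0,0,0,0,0,0,0,0,0,0,0,0,0,0,0,0,0,0,0,0,0,0]' --grip 0.03

```text
clock: 4.28
position: [508.8, -255.1, 65.0]
ee_rot: [0.99, -0.143, 0.002, 0.0]
contact_force: [-0.8, -0.8, 6.6]
gripper_width: 48.9
grasp_force: 60.6
```

arm_command --steps '[0,0,-0.02,0,0,0,-0.04,0,0,0,-0.04,0,0,0,-0.04,0,0,0,-0.03,0,-0.0078,-0.045,0,0,-0.0078,-0.045,0,0,-0.0078,-0.045,0,0,-0.0078,-0.045,0,0,-0.0078,-0.045,0,0,-0.0078,-0.045,0,0,-0.0078,-0.045,0,0,0,0,0,0,0,0,0,0]'

```text
clock: 6.02
position: [543.8, 63.0, 232.7]
ee_rot: [0.99, -0.143, -0.001, 0.0]
contact_force: [0.1, -2.0, -1.2]
gripper_width: 49.3
grasp_force: 62.6
```

Run:
```python
from h import *
s=read_state();c=get_calibration('wrist');im=get_image('wrist');save(0,im,'w2.png')
print(s['clock'],s['position'],R.from_quat(s['ee_rot']).as_matrix().round(3).tolist(),s['gripper_width'],s['contact_force'])
im=get_image('scene');save(0,im,'s2.png')
for P in ([545.5,63,15],[542,19,54],[559,237.5,70]):print(proj(c,np.array(P)))
```

```text
6.025 [543.75230934  62.98927521 232.66446441] [[0.959, -0.283, -0.002], [-0.283, -0.959, -0.0], [-0.002, 0.001, -1.0]] 49.34400699891975 [ 0.05539623 -2.01530549 -1.15548307]
[250.97586095 159.65336886]
[289.41186943 158.26673283]
[ 97.28595087 201.26835461]
```

View pics/w2.png

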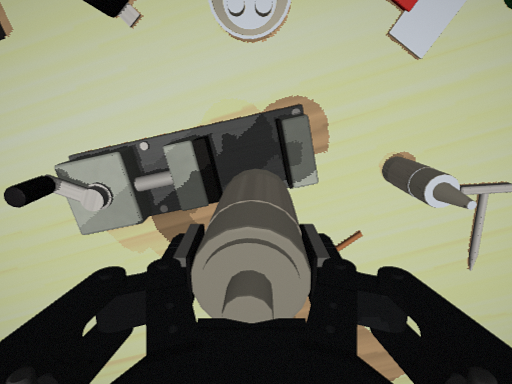

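Wrist view: the fixed jaw's top face has corners (279,121), (308,114), (318,183) and (291,187). The moving jaw's top is at (165–208,141–205), the hub at (100,195) and the knob top at about (15,195). The tube hangs in the grip, in front of the gap.

Run:
```python
from h import *
c=get_calibration('wrist');T=get_calibration('top')
for n,u,v,z in [('fi+',279,121,54),('fo+',308,114,54),('fo-',318,183,54),('fi-',291,187,54),('m+',195,141,54),('bed+ fix end',299,104,15),('bed+ far end',68,157,15),('hub',100,195,75),('knobtop',15,194,116)]:
    print(n,plane(c,u,v,z).round(1))
A=lambda x,y:(120+x/3-.33,130+y/3-.33)
for n,a,w in [('fi+',(353,86),(279,121)),('fi-',(344,174),(291,187)),('fo-',(378,178),(318,183))]:
    p,e=tri(ray(T,*A(*a)),ray(c,*w));print(n,p.round(1),round(e,1))
im=cv2.imread('pics/w2.png')
cv2.imwrite('pics/w2c.png',cv2.resize(im[95:245,0:330],None,fx=2.4,fy=2.4,interpolation=cv2.INTER_CUBIC))
```

```text
fi+ [585.2  18.8  54. ]
fo+ [583.4 -13.1  54. ]
fo- [504.9  -6.2  54. ]
fi- [509.1  24.8  54. ]
m+ [590.7 113.6  54. ]
bed+ fix end [594.4 -12.2  15. ]
bed+ far end [614.6 282.2  15. ]
hub [566.2 227.8  75. ]
knobtop [596.1 278.7 116. ]
fi+ [584.   17.2  38.2] 0.9
fi- [504.3  23.1  38.7] 1.7
fo- [501.3  -7.9  43.2] 0.1
```

View pics/w2c.png

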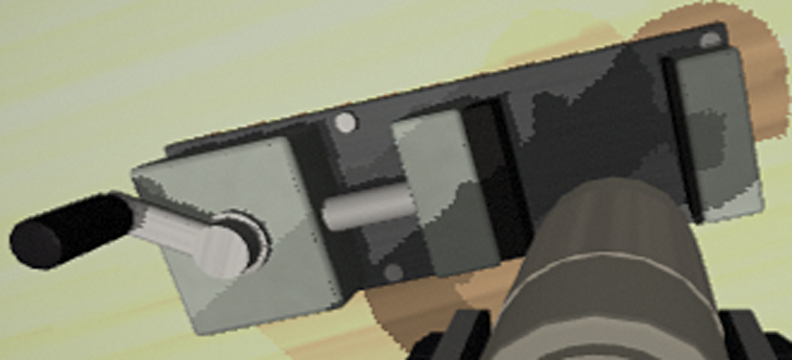

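The views agree: the gap's middle is at (548, 64) and the vise's +y axis is (0.073, 0.997). The hub is expected at (561, 238.5). Now I'll lower the tube.

arm_command --steps '[0.0037,-0.002,0,0,0,0,0.04,0,0,0,0.04,0,0,0,0.04,0,0,0,0.02,0,0,0,0.007,0,0,0,0,0,0,0,0,0]'

```text
clock: 7.12
position: [549.5, 64.1, 87.6]
ee_rot: [0.99, -0.143, 0.001, -0.001]
contact_force: [-0.2, 1.2, -2.1]
gripper_width: 48.9
grasp_force: 62.5
```

arm_command --steps '[0,0,0.002,0,0,0,0.001,0,0,0,0,0]'

```text
clock: 7.5
position: [548.5, 63.9, 83.4]
ee_rot: [0.99, -0.143, 0.0, -0.0]
contact_force: [-0.1, 0.8, -2.3]
gripper_width: 49.3
grasp_force: 62.5
```

arm_command --steps '[0,0,0.002,0,0,0,0.001,0,0,0,0,0]'

```text
clock: 7.88
position: [548.6, 63.9, 80.2]
ee_rot: [0.99, -0.143, -0.0, 0.0]
contact_force: [-0.2, -0.6, -1.5]
gripper_width: 49.5
grasp_force: 62.5
```

arm_command --steps '[0,0,0.001,0,0,0,0.001,0,0,0,0,0]'

```text
clock: 8.25
position: [549.2, 63.7, 80.0]
ee_rot: [0.99, -0.142, 0.001, 0.0]
contact_force: [-1.3, -1.9, 6.1]
gripper_width: 49.3
grasp_force: 63.1
```

arm_command --steps '[0,0,0,0,0,0,0,0,0,0,0,0,0,0,0,0,0,0,0,0,0,0,0,0]' --grip 0.0854

```text
clock: 9.0
position: [548.6, 63.9, 78.3]
ee_rot: [0.99, -0.143, -0.0, 0.0]
contact_force: [0.3, -0.1, -0.1]
gripper_width: 85.3
grasp_force: 0.0
```

arm_command --steps '[0,0,-0.02,0,0,0,-0.04,0,0,0,-0.05,0,0,0,-0.05,0,0,0,0,0,0,0,0,0]'

```text
clock: 9.75
position: [548.0, 63.9, 237.9]
ee_rot: [0.99, -0.143, -0.0, -0.0]
contact_force: [-0.3, -0.1, -0.4]
gripper_width: 85.4
grasp_force: 0.0
```

Run:
```python
from h import *
s=read_state();c=get_calibration('wrist');im=get_image('wrist')
t=get_image('top');sc=get_image('scene')
print(s['clock'],s['position'],R.from_quat(s['ee_rot']).as_matrix().round(3).tolist(),s['gripper_width'])
f=lambda im,x,y,w,h,k:cv2.resize(im[y:y+h,x:x+w],None,fx=k,fy=k,interpolation=cv2.INTER_CUBIC)
a=f(im,0,80,340,150,2.35)[:, :798];b=f(sc,230,175,145,90,2.75);b=b[:, :398];d=f(t,120,130,133,80,3)
h=min(len(b),len(d));save(0,np.vstack([a,np.hstack([b[:h],d[:h]])[:, :798] if b.shape[1]+d.shape[1]>=798 else np.pad(np.hstack([b[:h],d[:h]]),((0,0),(0,798-b.shape[1]-d.shape[1]),(0,0)))]),'w3.png')
for P in ([548,64,120],[548,64,140],[593.5,280,116],[561,238.5,75]):print(P,proj(c,np.array(P)),proj(get_calibration('top'),np.array(P)))
```

```text
9.75 [547.9969335   63.90732545 237.85545844] [[0.959, -0.283, -0.001], [-0.283, -0.959, 0.0], [-0.001, -0.0, -1.0]] 85.3751236356384
[548, 64, 120] [251.51325704 181.85276529] [217.00948278 165.81591976]
[548, 64, 140] [251.55073133 187.92577092] [216.39191248 164.37664394]
[593.5, 280, 116] [ 22.76679228 198.35721245] [129.7012332  145.10520881]
[561, 238.5, 75] [ 98.29054486 203.18925484] [150.2830664  161.73504851]
```

View pics/w3.png

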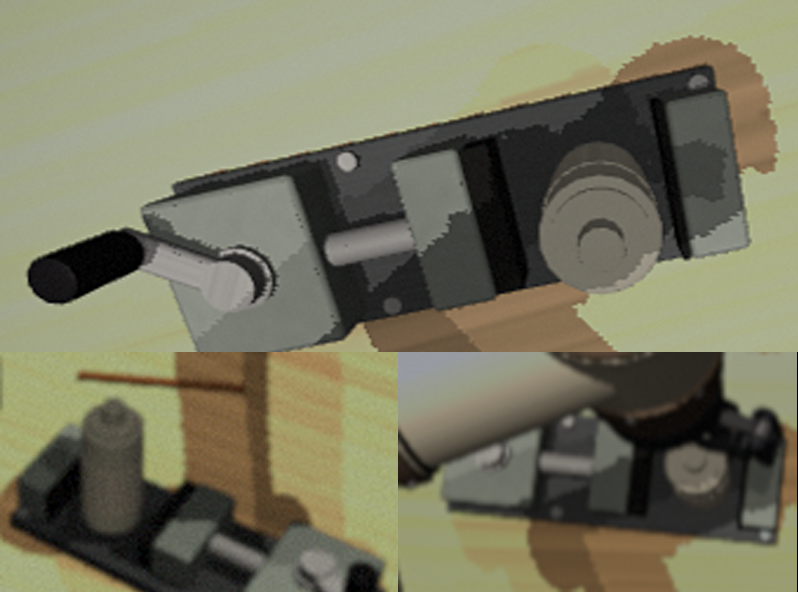

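The tube stands upright in the gap: its spout is at crop (602,243), which is (256,183) in the image. The knob top at crop (52,280) is (22,199), matching (593, 281). I'll go to the knob.

arm_command --steps '[-0.0037,-0.0442,0,0,-0.0037,-0.0442,0,0,-0.0037,-0.0442,0,0,-0.0037,-0.0442,0,0,-0.0037,-0.0442,0,0,0,0,0.04,0,0,0,0.04,0,0,0,0.04,0,0,0,0.03,0,0,0,0.008,0,0,0,0,0,0,0,0,0]'

```text
clock: 11.4
position: [594.2, 281.7, 81.8]
ee_rot: [0.99, -0.143, 0.001, -0.001]
contact_force: [-0.2, -0.2, -0.0]
gripper_width: 85.4
grasp_force: 0.0
```

arm_command --steps '[0,0,0,0,0,0,0,0,0,0,0,0,0,0,0,0,0,0,0,0,0,0,0,0,0,0,0,0]' --grip 0.01

```text
clock: 12.28
position: [593.8, 281.8, 80.9]
ee_rot: [0.99, -0.143, 0.001, -0.001]
contact_force: [-0.5, 2.8, 2.4]
gripper_width: 20.5
grasp_force: 58.9
```

Run:
```python
from h import *
s=read_state();print(s['position'],s['contact_force'],s['wrist_torque'],R.from_quat(s['ee_rot']).as_matrix().round(3).tolist())
im=get_image('wrist');sc=get_image('scene')
f=lambda im,x,y,w,h,k:cv2.resize(im[y:y+h,x:x+w],None,fx=k,fy=k,interpolation=cv2.INTER_CUBIC)
save(0,np.hstack([f(im,130,100,256,284,1.5),f(sc,230,175,150,160,2.66)[:426]])[:, :798],'w4.png')
```

```text
[593.82218787 281.81256434  80.8590718 ] [-0.54546832  2.81068662  2.42704434] [ 0.88291465 -0.01891551  0.00614844] [[0.959, -0.283, 0.002], [-0.283, -0.959, 0.001], [0.001, -0.002, -1.0]]
```

View pics/w4.png

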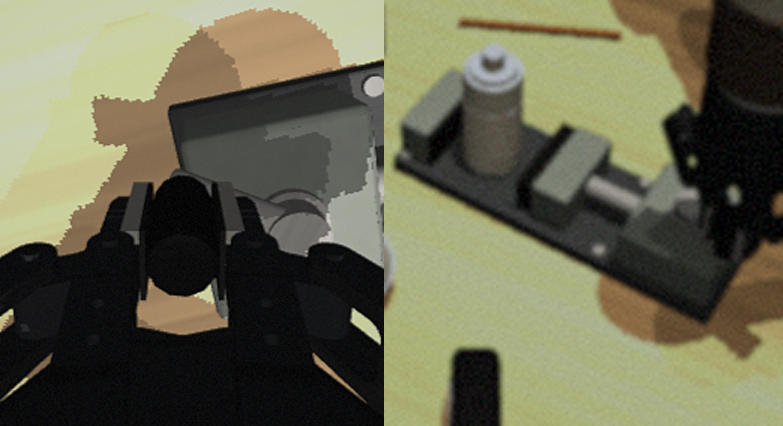

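The knob sits between the pads. I'll work out the first arc.

```bash
cat > arc.py <<'E'
import numpy as np
def arc(p0,n,dphi,c,phi_end=None):
    # TCP world waypoints around c (r 50); tool-frame steps
    X=np.array([.959,-.283]);Y=np.array([-.283,-.959]);c=np.array(c);p=np.array(p0,float)
    ph=np.arctan2(*(p-c));out=[];err=np.zeros(2)
    for i in range(1,n+1):
        q=c+50*np.array([np.sin(ph+i*dphi),np.cos(ph+i*dphi)])
        d=q-p;s=np.round([d@X/1000,d@Y/1000],4);p=p+(s[0]*X+s[1]*Y)*1000;out+=[float(s[0]),float(s[1]),0,0]
    print('phi',ph,'->',ph+n*dphi,'end',p.round(1));print(out)
E
python3 -c "
from arc import *
arc([593.8,281.8],10,.1,[563.6,242])"
```

```text
phi 0.649105533701874 -> 1.6491055337018738 end [613.4 238.1]
[0.0046, 0.002, 0, 0, 0.0043, 0.0024, 0, 0, 0.0041, 0.0029, 0, 0, 0.0038, 0.0033, 0, 0, 0.0035, 0.0036, 0, 0, 0.003, 0.0039, 0, 0, 0.0027, 0.0043, 0, 0, 0.0022, 0.0045, 0, 0, 0.0017, 0.0046, 0, 0, 0.0013, 0.0049, 0, 0]
```

arm_command --steps '[0.0046,0.002,0,0,0.0043,0.0024,0,0,0.0041,0.0029,0,0,0.0038,0.0033,0,0,0.0035,0.0036,0,0]'

```text
clock: 13.0
position: [609.3, 261.7, 80.8]
ee_rot: [0.99, -0.143, 0.0, -0.0]
contact_force: [-0.9, 3.3, 5.7]
gripper_width: 20.4
grasp_force: 59.2
```

arm_command --steps '[0.003,0.0039,0,0,0.0027,0.0043,0,0,0.0022,0.0045,0,0,0.0017,0.0046,0,0,0.0013,0.0049,0,0,0,0,0,0]'

```text
clock: 13.75
position: [612.9, 236.4, 80.8]
ee_rot: [0.99, -0.143, -0.0, 0.0]
contact_force: [-1.0, 4.0, 6.2]
gripper_width: 20.3
grasp_force: 59.3
```

```bash
python3 -c "
from arc import *
arc([613.4,238.1],19,.1,[563.6,242])"
```

```text
phi 1.6489500688663736 -> 3.5489500688663735 end [543.8 196.1]
[0.0008, 0.0049, 0, 0, 0.0003, 0.005, 0, 0, -0.0002, 0.005, 0, 0, -0.0007, 0.005, 0, 0, -0.0012, 0.0048, 0, 0, -0.0016, 0.0047, 0, 0, -0.0022, 0.0045, 0, 0, -0.0026, 0.0043, 0, 0, -0.0029, 0.004, 0, 0, -0.0034, 0.0037, 0, 0, -0.0037, 0.0034, 0, 0, -0.0041, 0.0029, 0, 0, -0.0043, 0.0025, 0, 0, -0.0045, 0.0021, 0, 0, -0.0048, 0.0016, 0, 0, -0.0048, 0.0012, 0, 0, -0.005, 0.0006, 0, 0, -0.005, 0.0002, 0, 0, -0.005, -0.0004, 0, 0]
```

arm_command --steps '[0.0008,0.0049,0,0,0.0003,0.005,0,0,-0.0002,0.005,0,0,-0.0007,0.005,0,0,-0.0012,0.0048,0,0,-0.0016,0.0047,0,0,-0.0022,0.0045,0,0,-0.0026,0.0043,0,0,-0.0029,0.004,0,0]'

```text
clock: 14.88
position: [591.7, 200.9, 80.8]
ee_rot: [0.99, -0.143, 0.001, -0.001]
contact_force: [-1.8, 9.3, 4.0]
gripper_width: 20.6
grasp_force: 59.2
```

arm_command --steps '[-0.0034,0.0037,0,0,-0.0037,0.0034,0,0,-0.0041,0.0029,0,0,-0.0043,0.0025,0,0,-0.0045,0.0021,0,0,-0.0048,0.0016,0,0,-0.0048,0.0012,0,0,-0.005,0.0006,0,0,-0.005,0.0002,0,0,-0.005,-0.0004,0,0,0,0,0,0]'

```text
clock: 16.25
position: [545.2, 195.5, 80.8]
ee_rot: [0.99, -0.143, 0.002, -0.001]
contact_force: [3.2, 4.5, 2.6]
gripper_width: 20.2
grasp_force: 58.9
```

```bash
python3 -c "
from arc import *
arc([543.8,196.1],19,.1,[563.6,243])"
```

```text
phi -2.7421173735285467 -> -0.8421173735285465 end [526.3 276.3]
[-0.0048, -0.0017, 0, 0, -0.0049, -0.0013, 0, 0, -0.0046, -0.0018, 0, 0, -0.0045, -0.0022, 0, 0, -0.0042, -0.0027, 0, 0, -0.004, -0.0031, 0, 0, -0.0036, -0.0034, 0, 0, -0.0032, -0.0038, 0, 0, -0.0029, -0.0041, 0, 0, -0.0024, -0.0044, 0, 0, -0.002, -0.0046, 0, 0, -0.0015, -0.0047, 0, 0, -0.0011, -0.0049, 0, 0, -0.0005, -0.005, 0, 0, -0.0, -0.005, 0, 0, 0.0004, -0.005, 0, 0, 0.001, -0.0049, 0, 0, 0.0014, -0.0047, 0, 0, 0.0019, -0.0047, 0, 0]
```

arm_command --steps '[-0.0048,-0.0017,0,0,-0.0049,-0.0013,0,0,-0.0046,-0.0018,0,0,-0.0045,-0.0022,0,0,-0.0042,-0.0027,0,0,-0.004,-0.0031,0,0,-0.0036,-0.0034,0,0,-0.0032,-0.0038,0,0,-0.0029,-0.0041,0,0,-0.0024,-0.0044,0,0,-0.002,-0.0046,0,0]'

```text
clock: 17.62
position: [513.2, 237.7, 80.8]
ee_rot: [0.99, -0.143, 0.0, 0.001]
contact_force: [4.3, -4.9, 6.3]
gripper_width: 20.6
grasp_force: 59.4
```

arm_command --steps '[-0.0015,-0.0047,0,0,-0.0011,-0.0049,0,0,-0.0005,-0.005,0,0,0,-0.005,0,0]'

```text
clock: 18.12
position: [515.0, 256.4, 80.7]
ee_rot: [0.99, -0.143, -0.001, 0.002]
contact_force: [1.8, -5.8, 8.9]
gripper_width: 20.6
grasp_force: 59.7
```

arm_command --steps '[0.0004,-0.005,0,0,0.001,-0.0049,0,0,0.0014,-0.0047,0,0,0.0019,-0.0047,0,0,0,0,0,0,0,0,0,0]'

```text
clock: 18.88
position: [523.8, 273.4, 80.7]
ee_rot: [0.99, -0.143, -0.002, 0.002]
contact_force: [-1.8, -4.4, 10.7]
gripper_width: 20.8
grasp_force: 59.9
```

Run:
```python
from h import *
s=read_state();print(s['position'],s['contact_force'],s['clock'])
sc=get_image('scene');t=get_image('top')
f=lambda im,x,y,w,h,k:cv2.resize(im[y:y+h,x:x+w],None,fx=k,fy=k,interpolation=cv2.INTER_CUBIC)
save(0,f(sc,225,160,160,140,4)[:560,:640],'s5.png')
```

```text
[523.8208833  273.43253216  80.70056055] [-1.81618451 -4.40754896 10.71836804] 18.875
```

View pics/s5.png

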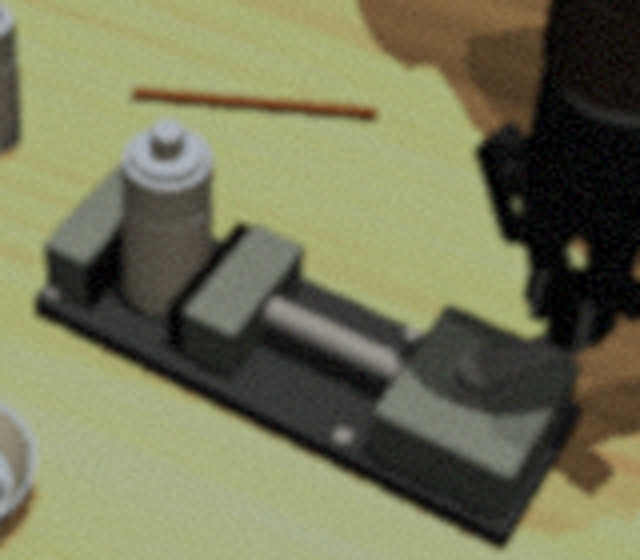

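The tube is held between the pad and the fixed jaw. The measured crank angle is about 5.30, so I'll add a touch, then release.

arm_command --steps '[0.0017,-0.0037,0,0,0,0,0,0,0,0,0,0]'

```text
clock: 19.35
position: [526.2, 276.3, 80.7]
ee_rot: [0.99, -0.143, -0.002, 0.003]
contact_force: [-2.7, -4.5, 11.0]
gripper_width: 20.5
grasp_force: 60.0
```

arm_command --steps '[0,0,0,0,0,0,0,0,0,0,0,0,0,0,0,0,0,0,0,0,0,0,0,0]' --grip 0.0854

```text
clock: 20.1
position: [528.4, 278.7, 80.2]
ee_rot: [0.99, -0.143, -0.0, 0.0]
contact_force: [0.5, 0.2, 0.7]
gripper_width: 85.3
grasp_force: 0.0
```

arm_command --steps '[0,0,-0.02,0,0,0,-0.04,0,0,0,-0.05,0,0,0,-0.05,0,0.03,-0.04,0,0,0.03,-0.04,0,0,0,0,0,0,0,0,0,0]'

```text
clock: 21.1
position: [608.3, 338.0, 239.6]
ee_rot: [0.99, -0.143, -0.001, 0.001]
contact_force: [-0.3, -0.6, -0.0]
gripper_width: 85.2
grasp_force: 0.0
```

Run:
```python
from h import *
s=read_state();c=get_calibration('wrist');print(s['position'],s['contact_force'],s['clock'])
w=get_image('wrist');sc=get_image('scene')
f=lambda im,x,y,w,h,k:cv2.resize(im[y:y+h,x:x+w],None,fx=k,fy=k,interpolation=cv2.INTER_CUBIC)
print(proj(c,np.array([527,276,116])),proj(c,np.array([563.6,242.5,72])))
save(0,np.hstack([cv2.resize(w,(480,360)),f(sc,225,160,160,180,2)[:360,:320]]),'w6.png')
```

```text
[608.27532696 338.04455672 239.57145235] [-0.25944222 -0.5738719  -0.01704317] 21.1
[333.16497812 237.99963518] [344.99376333 183.71288498]
```

View pics/w6.png

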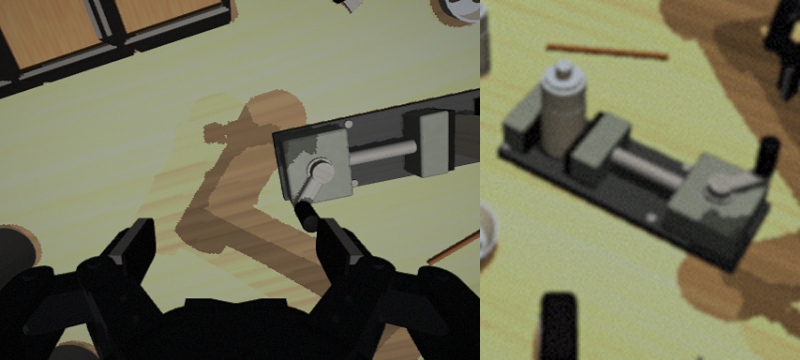

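The knob at (307,221) is free. The tube is upright, held between pad and fixed jaw, and the crank is at about 5.35. I'm handing in.

```bash
python3 -c "
from bench import *
print(job_done())"
```

```text
the job is handed in; nothing more can be done
None
```

I stood the stout tube upright in the vise, cranked clockwise to about 5.35 rad (roughly a tenth of a turn past first contact), let go of the knob and handed the job in at about 21 s; no verdict came back.

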